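# Ram the ink sticks home in the leaning storage tube

### The job

Take the ramrod out of its blue pot and push the two red ink sticks down the leaning black tube with it until they bottom out firmly, pressing firmly but without hammering or crushing them. Then swing the wooden keeper bar across the mouth of the tube right up to its stop, and stand the ramrod back upright in its pot. Leave the ink stone, the seal-paste dish and the glue bottle alone.

Things in the scene. Friction and masses are not known exactly. Their poses are not given: they have to be found in the camera images.
- mouth (a point): centre of the mouth of the storage tube: round black plastic, 42 mm outside, 30 mm bore, 175 mm long, leaning 35 degrees from vertical in a fixed wooden stand (base 190 x 110 x 18 mm, tube's foot on the +x side). z runs along the tube out of the mouth, up and back towards the robot; x points upslope, away from the robot and up; y is level, across the tube
- stick_top_center (a point): centre of the upper ink stick: red round rod with two brass-coloured bands, 26 mm diameter, 60 mm long, about 70 g, z along its length, out of the tube. At the start its top end (30 mm from this point) stands about 30 mm proud of the mouth
- stick_low_center (a point): centre of the lower ink stick, same size, below the upper one. It rests on a plunger held by felt friction (yields to a push of about 6 N, no spring back). The sticks bottom out on a cork-faced collar hidden in the tube, where the push rises by about 6 N per mm: the upper stick's top is then 28 to 49 mm below the mouth, different each run. 12 to 25 N is a firm press; over 45 N breaks the sticks
- bar (a joint): angle of the keeper bar about its pin, rad: 0 = across the mouth against its stop, positive = swung open, upslope (away from the robot); about 1 to 1.5 at the start. It turns in the plane of the mouth and stays where it is left; pushing it takes about 1.5 N near its free end
- bar_pin (a point): the keeper bar's pivot pin, 45 mm from the tube axis towards the mouth point's +y, 8 mm above the mouth plane (mid-thickness of the bar). Bar: light wood, 132 x 18 x 10 mm, underside 3 mm above the mouth plane. z = pin axis, parallel to the tube; the point turns with the bar, whose free end is 120 mm from the pin along this point's -y; it opens towards this point's +x
- bar_knob (a point): centre of the brass knob on top of the bar near its free end: 14 mm diameter, 22 mm tall, standing along the pin's direction, 108 mm from the pin
- rod_grip (a point): the ramrod's grip point: middle of its round wooden handle (26 mm diameter, 68 mm long, from 92 to 160 mm above the foot). Below the handle is a steel shaft, 20 mm diameter. The rod is 160 mm long, 160 g, stands upright in its pot; z points along the rod to its handle end; this point is 125 mm above the foot
- rod_foot (a point): centre of the ramrod's flat foot, the end that pushes
- pot_floor (a point): centre of the inner floor of the blue ceramic pot, fixed on the desk: round bore 36 mm wide (at least), floor 8 mm above the desk, rim 70 mm above the desk, 72 mm outside
- ink_stone_center (a point): centre of a round dark ink stone, 110 mm diameter, 28 mm tall; leave alone
- paste_dish_center (a point): centre of a white dish of red seal paste, 84 mm diameter, 22 mm tall; leave alone
- glue_bottle_center (a point): centre of a white glue bottle, 48 mm diameter, 110 mm tall; leave alone
Not all that is in view belongs to the job. There is more than one size of the part that bears rod_grip; the job needs the largest.

How it is judged:
By the outcome, as a careful person would: the job done as asked, in the order asked, and still so for the second after the job is handed in, with the robot touching nothing.
It also fails if it takes over 64 s, if anything falls off the work surface, if the arm or the gripper's body presses on something with over 40 N, if the wrist force passes 120 N, or if a joint passes its speed limit or range.

### The arm

A 6-joint arm with a two-finger parallel gripper is mounted at the origin on the work surface. World frame = base frame: x ahead of the robot, y to its left, z up, the work surface at z = 0. Lengths are in m, angles in rad, forces in N, time in s.
With the tool pointing down it reaches from about 0.375 to 0.9 m from the base axis. Payload 3.1 kg.
Tool frame: the origin (TCP) lies at the centre of the arm's flange, where the gripper is bolted on; the fingertips stand 182 mm ahead of it and the grasp point (between the pads) lies 164 mm ahead of it; z points along the fingers, x is the direction in which the jaws open and shut, and the axes are right-handed (so a half turn about z gives the same grasp; the last joint's range is limited). The gripper opens to 87 mm and grips with 3 to 60 N. Pads are 19 mm wide; open, the fingers measure 117 mm over their backs; the gripper's body (75 mm by 190 mm) begins 51 mm behind the grasp point.
Start: joints at [-1.315, 0.527, 1.433, -0, 1.181, -0.178], TCP at [0.263, -0.567, 0.405] pointing down, gripper open.
Joint ranges: [-3.08, 3.08], [-0.75, 2.2], [0.22, 2.44], [-1.43, 4.57], [0, 2.65], [-2.85, 2.85]. Speed limits (rad/s): [2.79, 2.79, 3.14, 3.14, 3.14, 3.14].

### API

Orientations are given as a unit quaternion [x, y, z, w].
In Python, from rig import status, eyes, robot gives the robot as it stands. The module is installed in compiled form; this text tells all that it offers.
- The arm moves only by the tool step_arm, never from a script. Its argument "steps" is a list of rows, each a list of 7 numbers: the closure, from -1 (fully open) to 1 (shut), so that 0 is half open, then the shift along the tool's x, y, z each as a share of 0.025 m, from -1 to 1, then the turn, a rotation vector about the tool's x, y, z each as a share of 8 degrees, from -1 to 1. In form: [[jaw, dx, dy, dz, rx, ry, rz], ...]. A call has exactly 10 rows; each row shifts and turns the commanded pose from where the row before left it, along the tool's axes as they then stand; what a row does not reach is not made up. A row lasts 1/10 s, in which the tool goes at most 50 mm and 8.59 degrees, less where a joint would pass 70% of its speed; a pose out of reach is approached as far as the arm can. A call with a number of a shift or a turn outside -1 to 1 is refused whole. A call with a gripper value outside its range is refused whole. The fingers move at their own pace and stop on an object; "squeeze" is the grip in N (left out, the last holds). Time passes only in rows, so rows that do not move let the fingers close, or fill a call up. It gives the time, the measured TCP pose, the force and the opening at its end, in the units of the state.
- status.get_obs(): the state, without advancing time (a new reading comes with each control period).
- eyes.camera(name): name is "side" or "top"; returns (picture, depth): 480x640x3 uint8, red, green, blue; 480x640 float32, m along the optical axis (not along the pixel's ray), 0 where there is no reading.
- eyes.camera_info(name): a dict with "K" (3x3 intrinsics, pixels), "k1" (the pictures are not rectified: a ray, as slopes to the right and down, at radius r is drawn at 1 + k1 r^2 times it, then the intrinsics apply), "R" (3x3) and "t" (3): a world point X has camera coordinates R X + t. Camera axes: x right, y down, z forward; pixel columns grow to the right and rows downward; lengths in m; the calibration is good to about 2 mm. A picture is of the moment at which its call begins. camera_info takes no time and is no camera call.
- robot.hand_in(): hands the job in, once; it reports no verdict.
The state is a dict: "time": time; "q": joint angles; "joint_velocities": joint speeds; "joint_torque": joint torques, N m; "position": TCP position; "tool_rot": TCP orientation; "ft_force": force on the tool from outside, world axes, zero at the start; "moment": the same for the moment, N m; "grip_width": finger opening in m.
Only numpy, scipy, OpenCV 4.12 (cv2) and the standard library are available. Lean on these libraries where they do the work, as an engineer would, in place of code of your own. Each camera call takes 0.05 s, during which the arm holds its last target.

## Working session

There is one attempt and no reset: what is moved stays moved. The work goes in short steps, Python scripts to look and compute and a tool call to move; the robot and the scene stay as the last step left them, time stands still between calls to the robot, and variables do not carry over. Pictures are saved under pics/ and viewed, and the job is handed in when it is done.

Besides the shell and the picture viewer there is one more tool, called after ">>>" as name(argument=value, ...) on one line, values as JSON. step_arm: Moves the arm, as the interface text tells. Its arguments: {"type":"object","properties":{"steps":{"type":"array"},"squeeze":{"type":"number"}},"required":["steps"]}

```bash
mkdir -p pics
python3 - <<'E'
from rig import status, eyes, robot
import cv2,numpy as np
print(status.get_obs())
for n in("side","top"):
    p,d=eyes.camera(n); i=eyes.camera_info(n); print(n,i)
    cv2.imwrite(f"pics/{n}0.png",p[:,:,::-1]); np.savez(f"{n}0.npz",p=p,d=d)
E
```

```text
{'time': 0.0, 'q': array([-1.31550255e+00,  5.28508796e-01,  1.43391115e+00, -4.88067750e-06,
        1.18138078e+00, -1.78526571e-01]), 'joint_velocities': array([-1.33787125e-06,  4.87994242e-04,  4.72935066e-04, -4.53657252e-04,
        2.16420653e-03,  1.36129986e-03]), 'joint_torque': array([ 5.79935477e-04, -4.40040672e+01, -1.76590240e+01,  6.31381175e-02,
        5.81319490e-02, -1.66648579e-04]), 'position': array([ 0.26263649, -0.5667642 ,  0.40374219]), 'tool_rot': array([ 8.42715928e-01, -5.38357359e-01, -8.11585422e-04, -7.48481337e-04]), 'ft_force': array([ 0.17106419,  0.27544243, -0.06557384]), 'moment': array([0.03903831, 0.01552362, 0.00518615]), 'grip_width': 0.08734351070290103}
side {'K': array([[615.3777743 ,   0.        , 320.57294637],
       [  0.        , 615.3777743 , 236.55816056],
       [  0.        ,   0.        ,   1.        ]]), 'k1': -0.1530829457675323, 'R': array([[ 0.94590965, -0.3236851 ,  0.0219747 ],
       [-0.18908259, -0.60506414, -0.77339845],
       [ 0.26363366,  0.72741003, -0.63353922]]), 't': array([-0.53549513,  0.20993168,  1.36666809])}
top {'K': array([[443.95607322,   0.        , 325.74704488],
       [  0.        , 443.95607322, 247.74429459],
       [  0.        ,   0.        ,   1.        ]]), 'k1': -0.05466950478583076, 'R': array([[ 0.00624364, -0.99983341,  0.01715152],
       [-0.99959311, -0.00671769, -0.02772167],
       [ 0.02783227, -0.01697146, -0.99946853]]), 't': array([-0.04060444,  0.55500821,  1.03627241])}
```

View pics/side0.png

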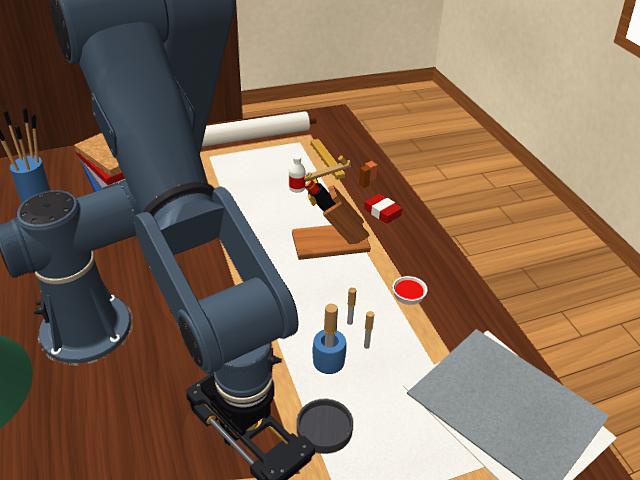

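View pics/top0.png

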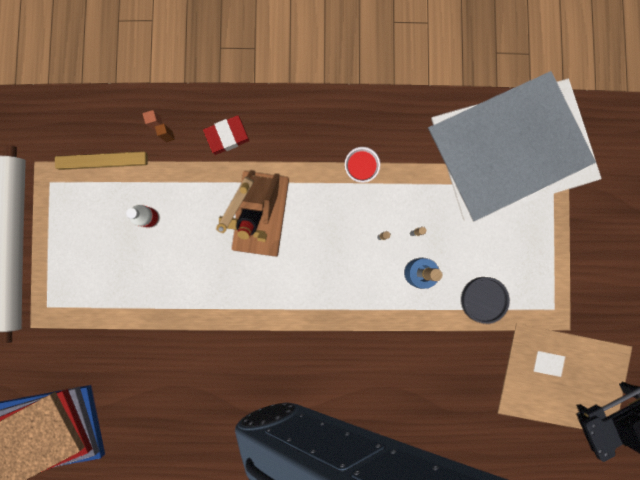

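The side view shows three ramrod-like things. The thick one stands in the blue pot (side 331,325; top 430,273), and two thin ones stand free (side 352,305 and 369,328; top 384,236 and 419,231). There are also brushes in the jar at side (25,160). I choose the thick rod in the pot and will check it in a close crop.

Run:
```python
import cv2,numpy as np
s=np.load("side0.npz")["p"][:,:,::-1]; t=np.load("top0.npz")["p"][:,:,::-1]
def c(im,x,y,w,h,k): return cv2.resize(im[y:y+h,x:x+w],None,fx=k,fy=k,interpolation=cv2.INTER_CUBIC)
a=c(s,280,140,100,130,4); b=c(s,300,280,100,100,4)
cv2.imwrite("pics/c_stand_side.png",a); cv2.imwrite("pics/c_rod.png",np.hstack([b,c(t,370,215,100,100,4)]))
cv2.imwrite("pics/c_stand_top.png",c(t,200,160,100,100,6))
```

```text
(no output)
```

View pics/c_stand_side.png

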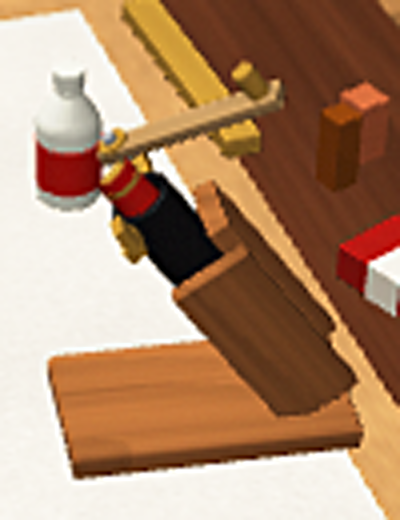

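View pics/c_rod.png

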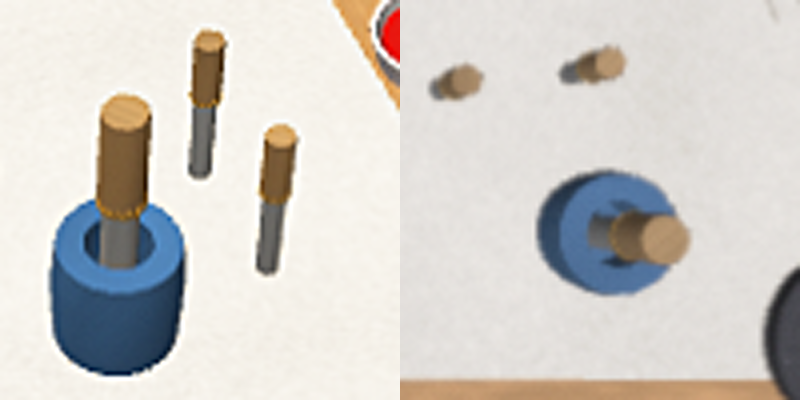

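View pics/c_stand_top.png

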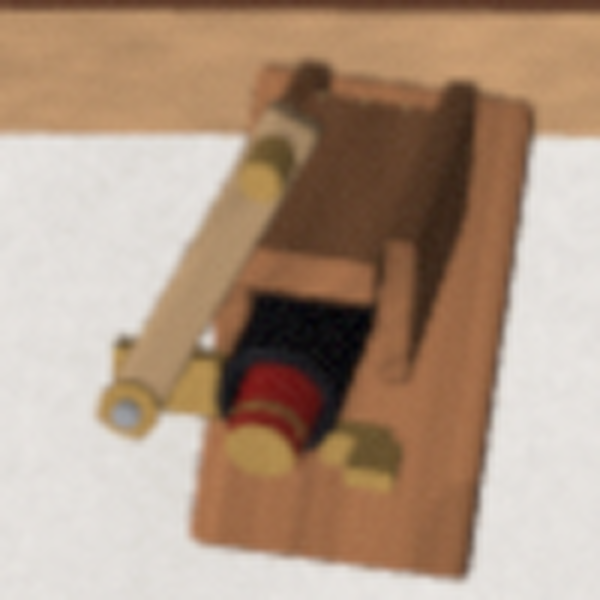

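```bash
cat > h.py <<'E'
import numpy as np,cv2,pickle
from rig import status,eyes,robot
from scipy.spatial.transform import Rotation as Rr
I={n:eyes.camera_info(n) for n in("side","top")}
def ray(n,u,v):
    i=I[n]; x=cv2.undistortPoints(np.array([[[u,v]]],float),i["K"],np.array([i["k1"],0,0,0,0.]))[0,0]
    d=i["R"].T@np.array([x[0],x[1],1.]); return -i["R"].T@i["t"],d
def onz(n,u,v,z):
    c,d=ray(n,u,v); return c+d*(z-c[2])/d[2]
def tri(ps,pt):
    A=[];b=[]
    R=[ray("side",*ps),ray("top",*pt)]
    M=np.zeros((3,3));y=np.zeros(3)
    for c,d in R:
        d=d/np.linalg.norm(d);P=np.eye(3)-np.outer(d,d);M+=P;y+=P@c
    X=np.linalg.solve(M,y); return X,[1000*np.linalg.norm((np.eye(3)-np.outer(d,d)/(d@d))@(X-c)) for c,d in R]
def dep(n,u,v,D):
    z=D[int(round(v)),int(round(u))]; c,d=ray(n,u,v); return c+d*z
def proj(n,X):
    i=I[n]; c=i["R"]@np.asarray(X)+i["t"]; s=c[:2]/c[2]; s=s*(1+i["k1"]*(s@s)); return s*i["K"][0,0]+i["K"][:2,2]
E
python3 - <<'E'
from h import *
np.set_printoptions(precision=4,suppress=True)
S=np.load("side0.npz");T=np.load("top0.npz")
Ds,Dt=S["d"],T["d"]
s4=lambda x,y:(280+(x-1.5)/4,140+(y-1.5)/4); r4=lambda x,y:(300+(x-1.5)/4,280+(y-1.5)/4)
t6=lambda x,y:(200+(x-2.5)/6,160+(y-2.5)/6); rt4=lambda x,y:(370+(x-1.5)/4,215+(y-1.5)/4)
print("cams",[ -I[n]["R"].T@I[n]["t"] for n in I])
print("rod top tri",tri(r4(126,112),rt4(264,240)), dep("side",*r4(126,112),Ds),dep("top",*rt4(264,240),Dt))
print("pot rim center(top)",onz("top",*rt4(615,232) if 0 else rt4(617-400,232),.07))
print("base corners top",[onz("top",*t6(*p),.018) for p in((193,541),(466,577),(532,104),(268,66))])
print("stick top",tri(s4(116,176),t6(264,449)),dep("top",*t6(264,449),Dt))
print("pin",tri(s4(108,140),t6(124,411)),dep("top",*t6(124,411),Dt),dep("side",*s4(108,140),Ds))
print("knobtop",tri(s4(243,73),t6(262,181)),dep("top",*t6(262,181),Dt))
print("stone",onz("top",485,300,.028),"dish",onz("top",362,165,.022),"glue",onz("top",136,215,.11),onz("top",150,217,.03))
print("small rods",[onz("top",*rt4(*p),.01) for p in((438,93),(570,75))],[onz("top",*rt4(*p),.12) for p in((64+400,80),(608,65))])
E
```

```text
cams [array([ 0.1859, -1.0404,  1.04  ]), array([ 0.5262, -0.0193,  1.0518])]
rod top tri (array([ 0.4978, -0.2545,  0.1684]), [np.float64(0.693860495046775), np.float64(0.6938604950467651)]) [ 0.4956 -0.258   0.1725] [ 0.4983 -0.2555  0.1657]
pot rim center(top) [ 0.4996 -0.2546  0.07  ]
base corners top [array([0.5488, 0.1819, 0.018 ]), array([0.5356, 0.0759, 0.018 ]), array([0.7203, 0.052 , 0.018 ]), array([0.7345, 0.1552, 0.018 ])]
stick top (array([0.5741, 0.1244, 0.1988]), [np.float64(0.44539768937941493), np.float64(0.445397689379587)]) [0.575  0.1257 0.1904]
pin (array([0.5853, 0.1712, 0.1929]), [np.float64(1.5815797931740028), np.float64(1.5815797931739197)]) [0.5867 0.1704 0.1943] [0.5828 0.1685 0.1951]
knobtop (array([0.6498, 0.1152, 0.2636]), [np.float64(0.7419683740720137), np.float64(0.7419683740720459)]) [0.6508 0.1153 0.2619]
stone [ 0.4353 -0.4089  0.028 ] dish [ 0.7493 -0.1205  0.022 ] glue [0.6196 0.3701 0.11  ] [0.623  0.3702 0.03  ]
small rods [array([ 0.5811, -0.4018,  0.01  ]), array([ 0.5926, -0.4824,  0.01  ])] [array([ 0.5824, -0.3756,  0.12  ]), array([ 0.5911, -0.4545,  0.12  ])]
```

Run:
```python
from h import *
s=np.load("side0.npz")["p"][:,:,::-1]; t=np.load("top0.npz")["p"][:,:,::-1]
def c(im,x,y,w,h,k): return cv2.resize(im[y:y+h,x:x+w],None,fx=k,fy=k,interpolation=cv2.INTER_NEAREST)
cv2.imwrite("pics/z1.png",np.hstack([c(s,296,165,32,40,12),c(t,230,212,32,40,12)]))
```

```text
(no output)
```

View pics/z1.png

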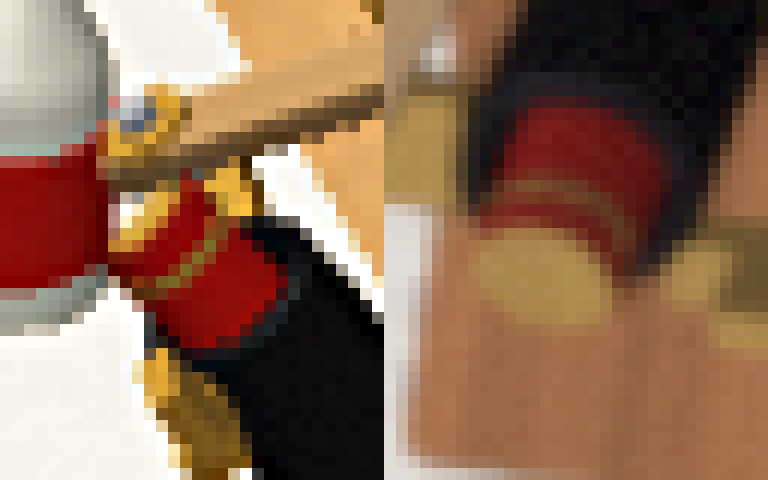

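Run:
```python
from h import *
np.set_printoptions(precision=4,suppress=True)
ps=np.radians(-7.6);a35=np.radians(35)
z=np.array([-np.sin(a35)*np.cos(ps),-np.sin(a35)*np.sin(ps),np.cos(a35)]);y=np.array([-np.sin(ps),np.cos(ps),0]);x=np.cross(y,z)
F=np.array([x,y,z])
st,e=tri((307.2,182.2),(242.5,234.4));print("stick",st,e,F@st)
pn,e=tri((306.8,174.3),(220.2,228.1));print("pin",pn,e,F@pn)
kn,e=tri((280+243/4-.4,140+73/4-.4),(200+262/6-.4,160+181/6-.4));print("knob",kn,e,F@kn)
m=st-.03*z;print("mouth",m)
for n in I:
  for nm,X in(("mouth",m),("-y45",m+.045*y+.013*z),("tubebot",m-.175*z),("rim",m+.021*x),("rim-",m-.021*x),("rimy",m+.021*y),("rim-y",m-.021*y)):
    print(n,nm,proj(n,X))
t=np.load("top0.npz")["p"]
h=cv2.cvtColor(t,cv2.COLOR_RGB2HSV)
# rod cap & pot
m_=cv2.inRange(h,(100,100,40),(120,255,255));n,l,s,c=cv2.connectedComponentsWithStats(m_);print([(s[i],c[i]) for i in range(1,n) if s[i][4]>200])
for p in((384,236),(419,231)): print(onz("top",*p,.10))
```

```text
stick [0.5726 0.1264 0.202 ] [np.float64(1.8636704315367238), np.float64(1.8636704315370485)] [ 0.567   0.201  -0.1505]
pin [0.5854 0.1709 0.194 ] [np.float64(1.3390966192893476), np.float64(1.3390966192893645)] [ 0.5681  0.2469 -0.1609]
knob [0.6498 0.1152 0.2637] [np.float64(0.7603578293448199), np.float64(0.7603578293449614)] [ 0.6664  0.2001 -0.1446]
mouth [0.5896 0.1241 0.1774]
side mouth [314.8165 189.8883]
side -y45 [308.5227 176.4005]
side tubebot [351.6521 231.2861]
side rim [321.8414 185.1576]
side rim- [307.8346 194.5928]
side rimy [313.2111 185.0661]
side rim-y [316.457  194.8165]
top mouth [245.572  227.3797]
top -y45 [221.2902 227.5649]
top tubebot [262.0565 188.8548]
top rim [245.8397 218.183 ]
top rim- [245.3149 236.3394]
top rimy [235.0394 225.9046]
top rim-y [256.1135 228.8567]
[(array([405, 259,  33,  29, 514], dtype=int32), array([418.786 , 272.6167])), (array([ 72, 386,  32,  77, 634], dtype=int32), array([ 91.7965, 420.8233])), (array([  0, 393,  50,  17, 244], dtype=int32), array([ 19.2828, 400.9057]))]
[ 0.5788 -0.1608  0.1   ]
[ 0.5902 -0.2367  0.1   ]
```

```bash
cat >> h.py <<'E'
np.set_printoptions(precision=4,suppress=True)
ps=np.radians(-7.6);a35=np.radians(35)
za=np.array([-np.sin(a35)*np.cos(ps),-np.sin(a35)*np.sin(ps),np.cos(a35)]);ya=np.array([-np.sin(ps),np.cos(ps),0]);xa=np.cross(ya,za)
F=np.array([xa,ya,za]); M=F.T@np.array([.567,.2015,-.180])
Rd=np.array([-ya,-np.cross(np.array([0,0,1.]),-ya),[0,0,-1.]]).T   # down, jaw along -ya
Rt=np.array([-ya,np.cross(-za,-ya),-za]).T  # tilted
def cur():
    o=status.get_obs(); return o,np.array(o["position"]),Rr.from_quat(o["tool_rot"]).as_matrix()
def delta(p,R):
    o,p0,R0=cur(); w=Rr.from_matrix(R0.T@R).as_rotvec(degrees=True)
    print("shift(tool, units of 25mm)",R0.T@(p-p0)/.025,"in target axes",R.T@(p-p0)/.025,"turn units",w/8)
def rep():
    o,p,R=cur(); g=p+R[:,2]*.164
    print("t",round(o["time"],2),"tcp",p,"grip",g,"z",R[:,2],"F",o["ft_force"],"axial",np.dot(o["ft_force"],za).round(2),"w",round(o["grip_width"],4)); return o,p,R
E
python3 - <<'E'
from h import *
print(M,Rd,Rt); delta(np.array([.498,-.2545,.40]),Rd)
E
```

```text
[0.5894 0.1246 0.1778] [[-0.1323 -0.9912  0.    ]
 [-0.9912  0.1323  0.    ]
 [-0.     -0.     -1.    ]] [[-0.1323 -0.812   0.5685]
 [-0.9912  0.1083 -0.0759]
 [-0.     -0.5736 -0.8192]]
shift(tool, units of 25mm) [ -7.3774 -13.793    0.1736] in target axes [-13.6273  -7.6795   0.154 ] turn units [0.0013 0.0144 4.0569]
```

>>> step_arm(steps=[[-1,-0.527,-0.985,0,0,0,0],[-1,-0.527,-0.985,0,0,0,0],[-1,-0.527,-0.985,0,0,0,0],[-1,-0.527,-0.985,0,0,0,0],[-1,-0.527,-0.985,0,0,0,0],[-1,-0.527,-0.985,0,0,0,0],[-1,-0.527,-0.985,0,0,0,0],[-1,-0.527,-0.985,0,0,0,0],[-1,-0.527,-0.985,0,0,0,0],[-1,-0.527,-0.985,0,0,0,0]], squeeze=55)

```text
time: 1.1
position: [0.4313, -0.3429, 0.4044]
tool_rot: [0.843, -0.538, -0.0, -0.0]
ft_force: [0.6, 0.5, -0.3]
grip_width: 0.0873
```

>>> step_arm(steps=[[-1,-0.527,-0.985,0,0,0,0],[-1,-0.527,-0.985,0,0,0,0],[-1,-0.527,-0.985,0,0,0,0],[-1,-0.527,-0.985,0,0,0,0],[-1,0,0,0,0,0,0.81],[-1,0,0,0,0,0,0.81],[-1,0,0,0,0,0,0.81],[-1,0,0,0,0,0,0.81],[-1,0,0,0,0,0,0.81],[-1,0,0,0,0,0,0]])

```text
time: 2.1
position: [0.4979, -0.2547, 0.4044]
tool_rot: [-0.659, 0.752, 0.0, -0.0]
ft_force: [0.9, 0.6, 0.2]
grip_width: 0.0873
```

Run:
```python
from h import *
rep(); delta(np.array([.498,-.2545,.297]),Rd)
p,d=eyes.camera("side");cv2.imwrite("pics/s1.png",p[230:400,260:430,::-1].repeat(3,0).repeat(3,1))
```

```text
t 2.1 tcp [ 0.4979 -0.2547  0.4044] grip [ 0.4978 -0.2546  0.2404] z [-0.0008  0.0006 -1.    ] F [0.8581 0.5935 0.2484] axial -0.24 w 0.0873
shift(tool, units of 25mm) [-0.0059 -0.0072  4.2944] in target axes [-0.008  -0.0035  4.2944] turn units [0.0061 0.0034 0.0087]
```

View pics/s1.png

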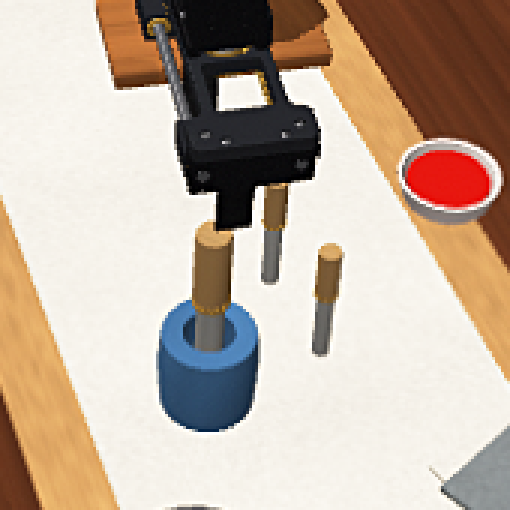

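The side view has the gripper over the thick rod (crop 213,235), with its open jaws straddling the handle. Next I descend and grip.

>>> step_arm(steps=[[-1,0,0,0.8,0,0,0],[-1,0,0,0.8,0,0,0],[-1,0,0,0.8,0,0,0],[-1,0,0,0.8,0,0,0],[-1,0,0,0.7,0,0,0],[-1,0,0,0.4,0,0,0],[-1,0,0,0,0,0,0],[1,0,0,0,0,0,0],[1,0,0,0,0,0,0],[1,0,0,0,0,0,0]], squeeze=58)

```text
time: 3.15
position: [0.4983, -0.255, 0.2982]
tool_rot: [-0.659, 0.752, -0.001, 0.0]
ft_force: [0.4, 1.0, 0.1]
grip_width: 0.0703
```

>>> step_arm(steps=[[1,0,0,0,0,0,0],[1,0,0,0,0,0,0],[1,0,0,0,0,0,0],[1,0,0,0,0,0,0],[1,0,0,0,0,0,0],[1,0,0,0,0,0,0],[1,0,0,-0.1,0,0,0],[1,0,0,-0.4,0,0,0],[1,0,0,-0.8,0,0,0],[1,0,0,-1,0,0,0]])

```text
time: 4.15
position: [0.4977, -0.2545, 0.3549]
tool_rot: [-0.659, 0.752, 0.001, -0.0]
ft_force: [0.4, -0.1, -2.2]
grip_width: 0.0252
```

Run:
```python
from h import *
rep()
p,d=eyes.camera("side");cv2.imwrite("pics/s2.png",p[230:400,260:430,::-1].repeat(3,0).repeat(3,1))
```

```text
t 4.15 tcp [ 0.4977 -0.2545  0.3549] grip [ 0.4973 -0.2543  0.1909] z [-0.0022  0.0017 -1.    ] F [ 0.446  -0.0809 -2.168 ] axial -2.04 w 0.0252
```

View pics/s2.png

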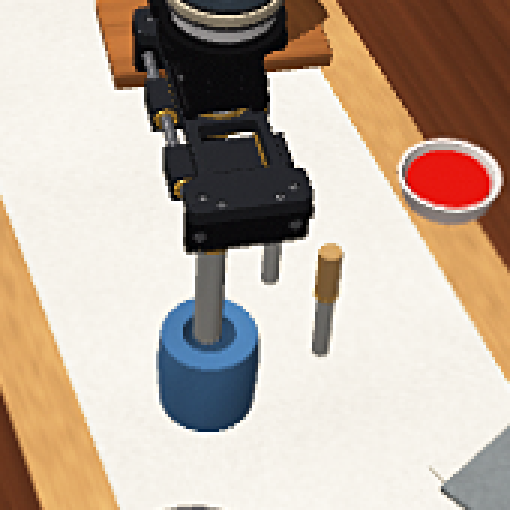

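The rod is held, with width 25 mm and a load of about 2 N. Next is the transit.

Run:
```python
from h import *
delta(np.array([.398,-.05,.456]),Rd)
delta(np.array([.498,-.2545,.40]),Rd)
print(Rr.from_matrix(Rd.T@Rt).as_rotvec(degrees=True)/8)
```

```text
shift(tool, units of 25mm) [-7.5995  5.0556 -3.9099] in target axes [-7.6063  5.0874 -3.855 ] turn units [-0.0413 -0.0241  0.0089]
shift(tool, units of 25mm) [-0.0218  0.0313 -1.6153] in target axes [-0.0272  0.0407 -1.615 ] turn units [-0.0413 -0.0241  0.0089]
[ 4.375 -0.     0.   ]
```

>>> step_arm(steps=[[1,0,0,-1,0,0,0],[1,0,0,-1,0,0,0],[1,-0.95,0.635,-0.23,0,0,0],[1,-0.95,0.635,-0.23,0,0,0],[1,-0.95,0.635,-0.23,0,0,0],[1,-0.95,0.635,-0.23,0,0,0],[1,-0.95,0.635,-0.23,0,0,0],[1,-0.95,0.635,-0.23,0,0,0],[1,-0.95,0.635,-0.23,0,0,0],[1,-0.95,0.635,-0.23,0,0,0]])

```text
time: 5.2
position: [0.3961, -0.0487, 0.4511]
tool_rot: [-0.659, 0.752, -0.0, 0.0]
ft_force: [0.9, 1.1, -1.1]
grip_width: 0.0253
```

>>> step_arm(steps=[[1,0,0,0,0.73,0,0],[1,0,0,0,0.73,0,0],[1,0,0,0,0.73,0,0],[1,0,0,0,0.73,0,0],[1,0,0,0,0.73,0,0],[1,0,0,0,0.73,0,0],[1,0,0,0,0,0,0],[1,0,0,0,0,0,0],[1,0,0,0,0,0,0],[1,0,0,0,0,0,0]])

```text
time: 6.2
position: [0.3973, -0.0498, 0.4509]
tool_rot: [-0.629, 0.717, -0.226, 0.198]
ft_force: [-1.2, -0.7, -1.2]
grip_width: 0.0249
```

Run:
```python
from h import *
rep()
delta(M+.34*za,Rt)
```

```text
t 6.2 tcp [ 0.3973 -0.0498  0.4509] grip [ 0.4906 -0.0621  0.3165] z [ 0.5686 -0.0751 -0.8192] F [-1.2021 -0.6901 -1.2158] axial -0.36 w 0.0249
shift(tool, units of 25mm) [-7.9352  0.7742 -0.8069] in target axes [-7.9336  0.7838 -0.8128] turn units [0.     0.0054 0.0087]
```

>>> step_arm(steps=[[1,-0.88,0.086,-0.09,0,0,0],[1,-0.88,0.086,-0.09,0,0,0],[1,-0.88,0.086,-0.09,0,0,0],[1,-0.88,0.086,-0.09,0,0,0],[1,-0.88,0.086,-0.09,0,0,0],[1,-0.88,0.086,-0.09,0,0,0],[1,-0.88,0.086,-0.09,0,0,0],[1,-0.88,0.086,-0.09,0,0,0],[1,-0.88,0.086,-0.09,0,0,0],[1,0,0,0,0,0,0]])

```text
time: 7.2
position: [0.396, 0.152, 0.4564]
tool_rot: [-0.63, 0.716, -0.226, 0.199]
ft_force: [0.4, -0.3, -2.2]
grip_width: 0.0252
```

Run:
```python
from h import *
o,p,R=rep()
delta(M+.34*za,Rt)
g=p+R[:,2]*.290
s,_=eyes.camera("side");t,_=eyes.camera("top")
print("foot pred",g,proj("side",g),proj("top",g))
def c(im,x,y,w,h,k): return cv2.resize(im[y:y+h,x:x+w,::-1],None,fx=k,fy=k,interpolation=cv2.INTER_NEAREST)
cv2.imwrite("pics/s3.png",np.hstack([c(s,270,140,66,80,6),c(t,212,190,66,80,6)]))
rep()
```

```text
t 7.2 tcp [0.396  0.152  0.4564] grip [0.4895 0.1399 0.3222] z [ 0.5699 -0.0733 -0.8185] F [ 0.4116 -0.3029 -2.1892] axial -2.05 w 0.0252
shift(tool, units of 25mm) [ 0.06   -0.0052  0.0104] in target axes [ 0.0599 -0.0055  0.0106] turn units [-0.0087  0.0196  0.0269]
foot pred [0.5613 0.1307 0.2191] [302.9956 176.1143] [238.2729 240.8216]
t 7.3 tcp [0.3958 0.1504 0.4561] grip [0.489  0.1381 0.3217] z [ 0.5685 -0.0751 -0.8193] F [-0.2409 -0.2858 -1.3083] axial -0.96 w 0.0254
```

View pics/s3.png

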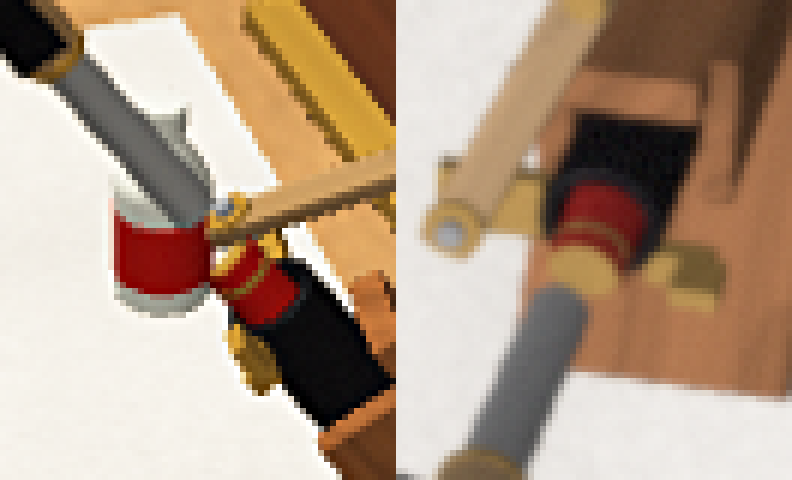

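Both views show the rod axis heading at the brass end disc of the upper stick (crop left 235,258; right 585,270). It's about 1 mm off toward +y, so I nudge it as I advance slowly.

>>> step_arm(steps=[[1,0.03,0,0.2,0,0,0],[1,0,0,0.2,0,0,0],[1,0,0,0.15,0,0,0],[1,0,0,0.1,0,0,0],[1,0,0,0.08,0,0,0],[1,0,0,0.08,0,0,0],[1,0,0,0.08,0,0,0],[1,0,0,0.08,0,0,0],[1,0,0,0.08,0,0,0],[1,0,0,0.08,0,0,0]])

```text
time: 8.3
position: [0.4118, 0.1473, 0.4333]
tool_rot: [-0.628, 0.717, -0.227, 0.199]
ft_force: [-3.0, 0.3, 2.0]
grip_width: 0.0251
```

Run:
```python
from h import *
o,p,R=rep(); print("foot above mouth mm",1000*(F@(p+R[:,2]*.29-M)))
```

```text
t 8.3 tcp [0.4118 0.1473 0.4333] grip [0.5053 0.135  0.2991] z [ 0.5699 -0.0751 -0.8183] F [-2.9537  0.2885  1.9597] axial 3.31 w 0.0251
foot above mouth mm [ 0.4081 -0.7285 21.9761]
```

>>> step_arm(steps=[[1,0,0,0.1,0,0,0],[1,0,0,0.1,0,0,0],[1,0,0,0.1,0,0,0],[1,0,0,0.1,0,0,0],[1,0,0,0.1,0,0,0],[1,0,0,0.1,0,0,0],[1,0,0,0.1,0,0,0],[1,0,0,0.1,0,0,0],[1,0,0,0.1,0,0,0],[1,0,0,0.1,0,0,0]])

```text
time: 9.3
position: [0.4263, 0.1454, 0.4126]
tool_rot: [-0.628, 0.717, -0.227, 0.199]
ft_force: [-1.9, -0.4, 3.2]
grip_width: 0.0253
```

Run:
```python
from h import *
o,p,R=rep(); print("foot above mouth mm",1000*(F@(p+R[:,2]*.29-M)), "lat F",F@o["ft_force"])
s,_=eyes.camera("side");t,_=eyes.camera("top")
def c(im,x,y,w,h,k): return cv2.resize(im[y:y+h,x:x+w,::-1],None,fx=k,fy=k,interpolation=cv2.INTER_NEAREST)
cv2.imwrite("pics/s4.png",np.hstack([c(s,270,140,66,80,6),c(t,212,190,66,80,6)]))
```

```text
t 9.3 tcp [0.4263 0.1454 0.4126] grip [0.5197 0.133  0.2784] z [ 0.5697 -0.0752 -0.8184] F [-1.9208 -0.4067  3.1906] axial 3.67 w 0.0253
foot above mouth mm [ 0.4411 -0.8029 -3.3541] lat F [ 0.3145 -0.6572  3.6747]
```

View pics/s4.png

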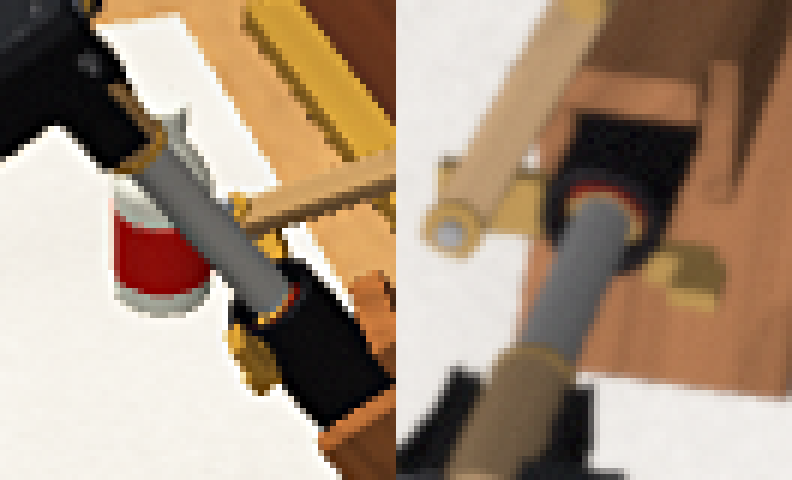

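The rod is centred in the bore at the mouth (crop left 270,310; right 605,215) and isn't slipping in the grip. I keep pushing slowly.

>>> step_arm(steps=[[1,0,0,0.09,0,0,0],[1,0,0,0.09,0,0,0],[1,0,0,0.09,0,0,0],[1,0,0,0.09,0,0,0],[1,0,0,0.09,0,0,0],[1,0,0,0.09,0,0,0],[1,0,0,0.08,0,0,0],[1,0,0,0.08,0,0,0],[1,0,0,0.06,0,0,0],[1,0,0,0.04,0,0,0]])

```text
time: 10.4
position: [0.4375, 0.1438, 0.3961]
tool_rot: [-0.628, 0.717, -0.226, 0.198]
ft_force: [-2.4, -0.2, 3.8]
grip_width: 0.0252
```

>>> step_arm(steps=[[1,0,0,0.03,0,0,0],[1,0,0,0.03,0,0,0],[1,0,0,0.03,0,0,0],[1,0,0,0.03,0,0,0],[1,0,0,0.03,0,0,0],[1,0,0,0,0,0,0],[1,0,0,0,0,0,0],[1,0,0,0,0,0,0],[1,0,0,0,0,0,0],[1,0,0,0,0,0,0]])

```text
time: 11.4
position: [0.4396, 0.1436, 0.3931]
tool_rot: [-0.629, 0.717, -0.226, 0.198]
ft_force: [0.5, 0.4, 1.8]
grip_width: 0.025
```

Run:
```python
from h import *
o,p,R=rep(); print("foot above mouth mm",1000*(F@(p+R[:,2]*.29-M)), "lat F",F@o["ft_force"])
```

```text
t 11.4 tcp [0.4396 0.1436 0.3931] grip [0.5329 0.1312 0.2588] z [ 0.5691 -0.0754 -0.8188] F [0.4876 0.4014 1.8444] axial 1.26 w 0.025
foot above mouth mm [  0.0343  -0.8796 -27.0186] lat F [1.4103 0.4624 1.2641]
```

>>> step_arm(steps=[[1,0,0,0.016,0,0,0],[1,0,0,0.016,0,0,0],[1,0,0,0.016,0,0,0],[1,0,0,0.016,0,0,0],[1,0,0,0.016,0,0,0],[1,0,0,0.016,0,0,0],[1,0,0,0.016,0,0,0],[1,0,0,0.016,0,0,0],[1,0,0,0.016,0,0,0],[1,0,0,0.016,0,0,0]])

```text
time: 12.4
position: [0.4419, 0.1433, 0.3899]
tool_rot: [-0.628, 0.717, -0.226, 0.198]
ft_force: [-1.9, 0.2, 2.7]
grip_width: 0.0252
```

Run:
```python
from h import *
o,p,R=rep(); print("foot above mouth mm",1000*(F@(p+R[:,2]*.29-M)), "lat F",F@o["ft_force"])
```

```text
t 12.4 tcp [0.4419 0.1433 0.3899] grip [0.5352 0.1309 0.2556] z [ 0.5692 -0.0754 -0.8188] F [-1.9304  0.2401  2.6973] axial 3.33 w 0.0252
foot above mouth mm [  0.0729  -0.8927 -30.9874] lat F [-0.0463 -0.0173  3.3252]
```

>>> step_arm(steps=[[1,0,0,0.016,0,0,0],[1,0,0,0.016,0,0,0],[1,0,0,0.016,0,0,0],[1,0,0,0.016,0,0,0],[1,0,0,0.016,0,0,0],[1,0,0,0.016,0,0,0],[1,0,0,0.016,0,0,0],[1,0,0,0.016,0,0,0],[1,0,0,0.016,0,0,0],[1,0,0,0.016,0,0,0]])

```text
time: 13.4
position: [0.4441, 0.143, 0.3866]
tool_rot: [-0.628, 0.717, -0.226, 0.198]
ft_force: [-1.3, 0.7, 3.4]
grip_width: 0.025
```

Run:
```python
from h import *
o,p,R=rep(); print("foot above mouth mm",1000*(F@(p+R[:,2]*.29-M)), "lat F",F@o["ft_force"])
```

```text
t 13.4 tcp [0.4441 0.143  0.3866] grip [0.5375 0.1306 0.2523] z [ 0.5692 -0.0754 -0.8188] F [-1.3385  0.7291  3.4449] axial 3.64 w 0.025
foot above mouth mm [  0.0567  -0.8852 -34.9634] lat F [0.8102 0.5457 3.6382]
```

>>> step_arm(steps=[[1,0,0,0.016,0,0,0],[1,0,0,0.016,0,0,0],[1,0,0,0.016,0,0,0],[1,0,0,0.016,0,0,0],[1,0,0,0.016,0,0,0],[1,0,0,0.016,0,0,0],[1,0,0,0.016,0,0,0],[1,0,0,0.016,0,0,0],[1,0,0,0.016,0,0,0],[1,0,0,0.016,0,0,0]])

```text
time: 14.4
position: [0.446, 0.1428, 0.384]
tool_rot: [-0.628, 0.717, -0.227, 0.199]
ft_force: [-8.0, 1.5, 11.8]
grip_width: 0.0252
```

Run:
```python
from h import *
o,p,R=rep(); print("foot above mouth mm",1000*(F@(p+R[:,2]*.29-M)), "lat F",F@o["ft_force"])
```

```text
t 14.4 tcp [0.446  0.1428 0.384 ] grip [0.5395 0.1304 0.2498] z [ 0.5701 -0.0752 -0.8181] F [-7.9608  1.4643 11.7584] axial 14.27 w 0.0252
foot above mouth mm [  0.4005  -0.746  -38.1555] lat F [ 0.1219  0.3986 14.269 ]
```

>>> step_arm(steps=[[1,0,0,0.008,0,0,0],[1,0,0,0.008,0,0,0],[1,0,0,0.008,0,0,0],[1,0,0,0,0,0,0],[1,0,0,0,0,0,0],[1,0,0,0,0,0,0],[1,0,0,0,0,0,0],[1,0,0,0,0,0,0],[1,0,0,0,0,0,0],[1,0,0,0,0,0,0]])

```text
time: 15.4
position: [0.4462, 0.1428, 0.3838]
tool_rot: [-0.628, 0.717, -0.227, 0.199]
ft_force: [-8.3, 0.3, 11.7]
grip_width: 0.0251
```

Run:
```python
from h import *
o,p,R=rep(); print("foot above mouth mm",1000*(F@(p+R[:,2]*.29-M)), "lat F",F@o["ft_force"])
```

```text
t 15.4 tcp [0.4462 0.1428 0.3838] grip [0.5397 0.1304 0.2496] z [ 0.5704 -0.0752 -0.8179] F [-8.2508  0.2972 11.7335] axial 14.32 w 0.0251
foot above mouth mm [  0.5594  -0.7217 -38.484 ] lat F [-0.0014 -0.7967 14.3249]
```

>>> step_arm(steps=[[1,0,0,0.016,0,0,0],[1,0,0,0.016,0,0,0],[1,0,0,0.016,0,0,0],[1,0,0,0,0,0,0],[1,0,0,0,0,0,0],[1,0,0,0,0,0,0],[1,0,0,0,0,0,0],[1,0,0,0,0,0,0],[1,0,0,0,0,0,0],[1,0,0,0,0,0,0]])

```text
time: 16.4
position: [0.4466, 0.1427, 0.3831]
tool_rot: [-0.628, 0.717, -0.227, 0.199]
ft_force: [-9.6, 0.9, 15.0]
grip_width: 0.025
```

Run:
```python
from h import *
o,p,R=rep(); print("foot above mouth mm",1000*(F@(p+R[:,2]*.29-M)), "lat F",F@o["ft_force"])
s,_=eyes.camera("side")
cv2.imwrite("pics/s5.png",s[120:240,240:360,::-1].repeat(4,0).repeat(4,1))
```

```text
t 16.4 tcp [0.4466 0.1427 0.3831] grip [0.5403 0.1304 0.249 ] z [ 0.5708 -0.0751 -0.8176] F [-9.6486  0.8843 15.0276] axial 17.86 w 0.025
foot above mouth mm [  0.6893  -0.6633 -39.3153] lat F [ 0.6894 -0.3995 17.8626]
```

View pics/s5.png

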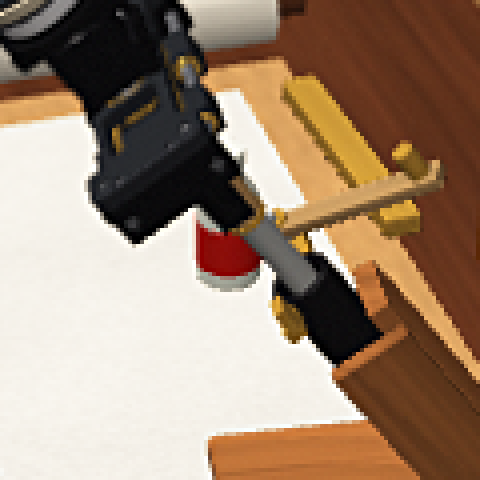

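>>> step_arm(steps=[[1,0,0,-0.1,0,0,0],[1,0,0,-0.2,0,0,0],[1,0,0,-0.4,0,0,0],[1,0,0,-0.5,0,0,0],[1,0,0,-0.5,0,0,0],[1,0,0,-0.5,0,0,0],[1,0,0,-0.5,0,0,0],[1,0,0,-0.5,0,0,0],[1,0,0,-0.5,0,0,0],[1,0,0,-0.3,0,0,0]])

```text
time: 17.45
position: [0.3898, 0.1502, 0.4649]
tool_rot: [-0.628, 0.717, -0.227, 0.199]
ft_force: [0.4, 0.3, -1.9]
grip_width: 0.0251
```

Run:
```python
from h import *
o,p,R=rep(); print("foot above mouth mm",1000*(F@(p+R[:,2]*.29-M)), "lat F",F@o["ft_force"])
for n,(u0,u1,v0,v1) in dict(side=(290,375,150,260),top=(210,290,165,255)).items():
    D=np.load(n+"0.npz")["d"]
    P=np.array([F@(dep(n,u,v,D)-M)*1000 for v in range(v0,v1) for u in range(u0,u1) if D[v,u]>0])
    for xc in range(-40,160,20):
        s=P[(abs(P[:,0]-xc)<10)&(abs(P[:,1])<100)]
        q=[ (yc,round(float(s[abs(s[:,1]-yc)<10][:,2].max()),0)) for yc in range(-80,100,20) if (abs(s[:,1]-yc)<10).any()]
        print(n,xc,q)
s,_=eyes.camera("side");t,_=eyes.camera("top")
def c(im,x,y,w,h,k): return cv2.resize(im[y:y+h,x:x+w,::-1],None,fx=k,fy=k,interpolation=cv2.INTER_NEAREST)
cv2.imwrite("pics/s6.png",np.hstack([c(s,270,130,66,80,6),c(t,212,180,66,80,6)]))
```

```text
t 17.45 tcp [0.3898 0.1502 0.4649] grip [0.4833 0.1379 0.3308] z [ 0.5703 -0.075  -0.818 ] F [ 0.4167  0.2546 -1.8588] axial -1.74 w 0.0251
foot above mouth mm [ 0.4404 -0.7489 60.6677] lat F [-0.7554  0.3074 -1.7402]
side -40 [(-80, -177.0), (-60, -158.0), (-40, -153.0), (-20, -154.0), (0, -153.0), (20, -152.0), (40, -154.0), (60, -162.0), (80, -176.0)]
side -20 [(-80, -191.0), (-60, -169.0), (-40, 21.0), (-20, 19.0), (0, 27.0), (20, 18.0), (40, 15.0), (60, 12.0)]
side 0 [(-80, -203.0), (-60, -183.0), (-40, 20.0), (-20, 34.0), (0, 33.0), (20, 23.0), (40, 24.0), (60, 22.0)]
side 20 [(-80, -215.0), (-60, -202.0), (-40, -50.0), (-20, 7.0), (0, 32.0), (20, 17.0), (40, 20.0), (60, -225.0), (80, -226.0)]
side 40 [(-40, -51.0), (-20, -32.0), (0, -31.0), (20, 18.0), (40, 18.0), (60, -231.0), (80, -233.0)]
side 60 [(0, 18.0), (20, 20.0), (40, 15.0), (80, -249.0)]
side 80 [(0, 18.0), (20, 19.0)]
side 100 [(-20, 17.0), (0, 41.0)]
side 120 [(0, 17.0)]
side 140 []
top -40 [(-60, -157.0), (-40, -157.0), (-20, -161.0), (60, -192.0), (80, -175.0)]
top -20 [(-60, -170.0), (-40, 16.0), (-20, 16.0), (0, 20.0), (20, 17.0), (40, -55.0), (60, -193.0), (80, -193.0)]
top 0 [(-60, -189.0), (-40, 16.0), (-20, 31.0), (0, 30.0), (20, 22.0), (40, 20.0), (60, 16.0), (80, -204.0)]
top 20 [(-60, -198.0), (-40, -53.0), (-20, 1.0), (0, 31.0), (20, 13.0), (40, 15.0), (60, -3.0), (80, -222.0)]
top 40 [(-60, -236.0), (-40, -54.0), (-20, -34.0), (0, -33.0), (20, 14.0), (40, 15.0)]
top 60 [(0, 15.0), (20, 16.0), (40, 10.0)]
top 80 [(0, 15.0), (20, 14.0)]
top 100 [(-20, 13.0), (0, 37.0), (20, 12.0)]
top 120 [(0, 12.0)]
top 140 []
```

View pics/s6.png

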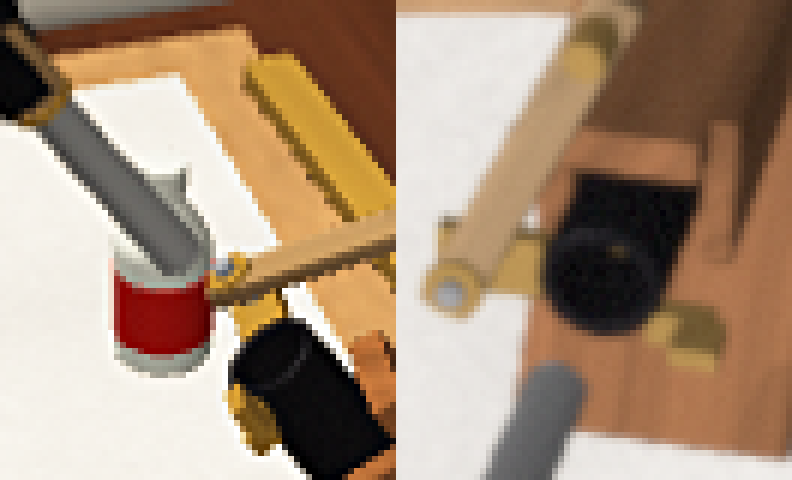

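Both views show the tube empty above the sticks (crop left 270,355; right 605,275), the bar still open and nothing else moved. I now take the rod over to the upslope side of the bar.

>>> step_arm(steps=[[1,-0.264,-0.82,0,0,0,0],[1,-0.264,-0.82,0,0,0,0],[1,-0.264,-0.82,0,0,0,0],[1,-0.264,-0.82,0,0,0,0],[1,-0.264,-0.82,0,0,0,0],[1,0,0,0,0,0,0],[1,0,0,0,0,0,0],[1,0,0,0,0,0,0],[1,0,0,0,0,0,0],[1,0,0,0,0,0,0]])

```text
time: 18.55
position: [0.4774, 0.1716, 0.5221]
tool_rot: [-0.629, 0.717, -0.226, 0.198]
ft_force: [0.7, -0.0, -1.2]
grip_width: 0.025
```

```bash
cat >> h.py <<'E'
def foot():
    o,p,R=rep(); print("foot mm",1000*(F@(p+R[:,2]*.29-M)), "F mouth axes",F@o["ft_force"])
def pic(name,sx=270,sy=130,tx=212,ty=180):
    s,_=eyes.camera("side");t,_=eyes.camera("top")
    def c(im,x,y,w,h,k): return cv2.resize(im[y:y+h,x:x+w,::-1],None,fx=k,fy=k,interpolation=cv2.INTER_NEAREST)
    cv2.imwrite("pics/"+name,np.hstack([c(s,sx,sy,80,80,5),c(t,tx,ty,80,80,5)]))
E
python3 - <<'E'
from h import *
foot(); pic("s7.png",285,120,200,160)
E
```

```text
t 18.55 tcp [0.4774 0.1716 0.5221] grip [0.5705 0.1592 0.3877] z [ 0.5681 -0.0756 -0.8195] F [ 0.6895 -0.0045 -1.1804] axial -1.36 w 0.025
foot mm [101.2548  31.8269  59.2711] F mouth axes [-0.1167  0.0867 -1.3593]
```

View pics/s7.png

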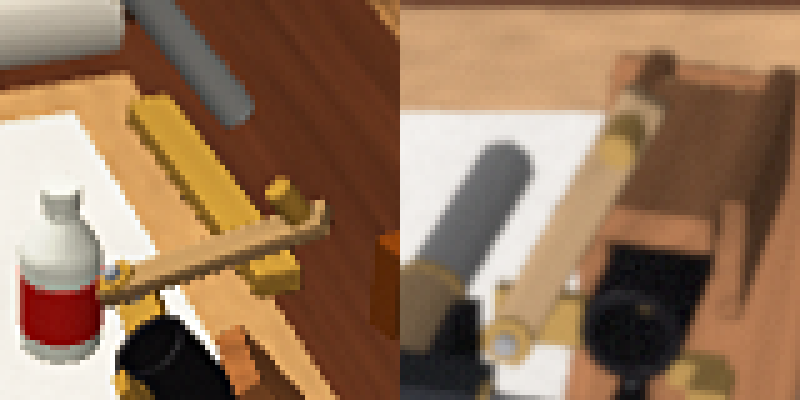

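>>> step_arm(steps=[[1,0,0,0.4,0,0,0],[1,0,0,0.4,0,0,0],[1,0,0,0.4,0,0,0],[1,0,0,0.4,0,0,0],[1,0,0,0.4,0,0,0],[1,0,0,0,0,0,0],[1,0,0,0,0,0,0],[1,0,0,0,0,0,0],[1,0,0,0,0,0,0],[1,0,0,0,0,0,0]])

```text
time: 19.65
position: [0.5064, 0.1681, 0.4822]
tool_rot: [-0.628, 0.717, -0.227, 0.199]
ft_force: [0.6, 0.3, -1.7]
grip_width: 0.0249
```

Run:
```python
from h import *
foot(); pic("s8.png",285,120,200,160)
# arc waypoints: rod centre = pin + r*d + off*t
pin=np.array([1,45.4])
for th in (64.5,50,40,30,20,10,0,-4):
    t=np.radians(th);r=98;off=19
    print(th,pin+r*np.array([np.sin(t),-np.cos(t)])+off*np.array([np.cos(t),np.sin(t)]))
```

```text
t 19.65 tcp [0.5064 0.1681 0.4822] grip [0.5998 0.1557 0.348 ] z [ 0.57   -0.0752 -0.8182] F [ 0.5723  0.2688 -1.6576] axial -1.66 w 0.0249
foot mm [102.9634  32.311    9.8344] F mouth axes [-0.5152  0.3422 -1.6628]
64.5 [97.6331 20.359 ]
50 [88.2853 -3.0383]
40 [ 78.548  -17.4594]
30 [ 66.4545 -29.9705]
20 [ 52.3721 -40.1915]
10 [ 36.7289 -47.8118]
0 [ 20.  -52.6]
-4 [ 13.1176 -53.6866]
```

View pics/s8.png

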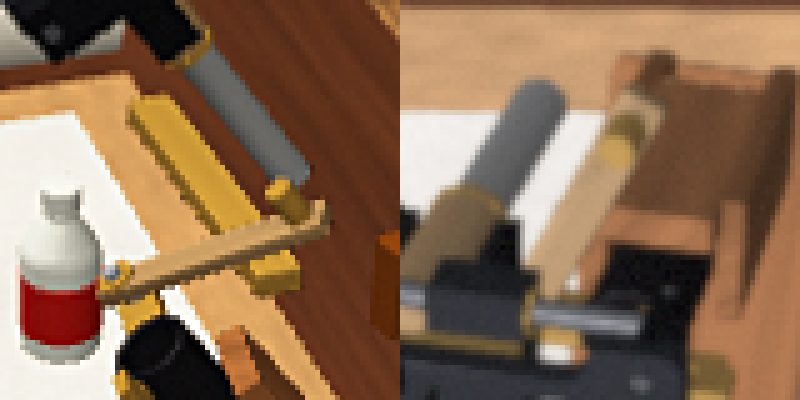

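>>> step_arm(steps=[[1,0.24,0.105,0,0,0,0],[1,0.24,0.105,0,0,0,0],[1,0.312,0.125,0,0,0,0],[1,0.312,0.125,0,0,0,0],[1,0.312,0.125,0,0,0,0],[1,0.288,0.195,0,0,0,0],[1,0.288,0.195,0,0,0,0],[1,0.25,0.242,0,0,0,0],[1,0.25,0.242,0,0,0,0],[1,0,0,0,0,0,0]])

```text
time: 20.75
position: [0.4677, 0.1094, 0.46]
tool_rot: [-0.629, 0.718, -0.226, 0.197]
ft_force: [0.7, 0.3, -1.0]
grip_width: 0.0249
```

Run:
```python
from h import *
foot(); pic("s9.png",285,120,200,160)
```

```text
t 20.75 tcp [0.4677 0.1094 0.46  ] grip [0.5606 0.0968 0.3255] z [ 0.567  -0.0765 -0.8201] F [ 0.7085  0.3496 -0.9777] axial -1.18 w 0.0249
foot mm [ 64.216  -31.4823   9.2309] F mouth axes [-0.0234  0.4402 -1.1772]
```

View pics/s9.png

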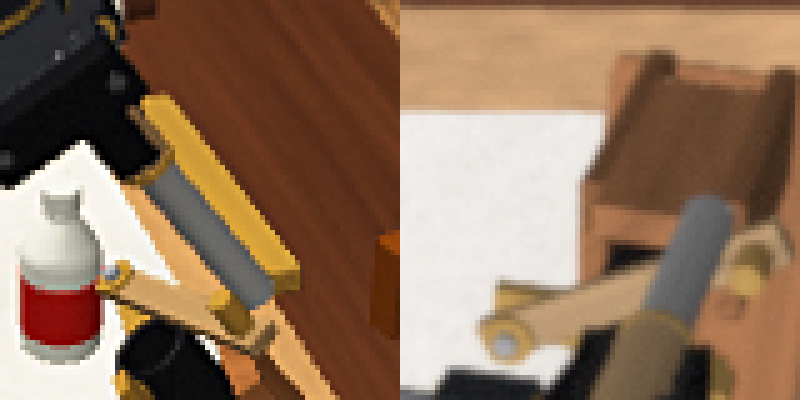

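The bar is following the rod: the knob is now at side crop (235,312) and top crop (750,270), on the far side of the shaft. I continue the arc.

>>> step_arm(steps=[[1,0.205,0.282,0,0,0,0],[1,0.205,0.282,0,0,0,0],[1,0.102,0.209,0,0,0,0],[1,0.102,0.209,0,0,0,0],[1,0.102,0.209,0,0,0,0],[1,0.05,0.13,0,0,0,0],[1,0.04,0.12,0,0,0,0],[1,0.03,0.12,0,0,0,0],[1,0.02,0.1,0,0,0,0],[1,0,0,0,0,0,0]])

```text
time: 21.85
position: [0.4318, 0.0934, 0.4366]
tool_rot: [-0.629, 0.717, -0.226, 0.198]
ft_force: [0.4, 1.1, -1.5]
grip_width: 0.0249
```

Run:
```python
from h import *
foot()
```

```text
t 21.85 tcp [0.4318 0.0934 0.4366] grip [0.525  0.081  0.3022] z [ 0.5683 -0.0755 -0.8193] F [ 0.4436  1.1449 -1.4989] axial -1.39 w 0.0249
foot mm [ 23.8318 -51.7109   9.2385] F mouth axes [-0.6236  1.1935 -1.3932]
```

>>> step_arm(steps=[[1,0,0.02,0,0,0,0],[1,0,0.02,0,0,0,0],[1,0,0.02,0,0,0,0],[1,0,0.02,0,0,0,0],[1,0,0.02,0,0,0,0],[1,0,0.02,0,0,0,0],[1,0,0.02,0,0,0,0],[1,0,0.02,0,0,0,0],[1,0,0.02,0,0,0,0],[1,0,0.02,0,0,0,0]])

```text
time: 22.85
position: [0.4281, 0.0939, 0.434]
tool_rot: [-0.628, 0.717, -0.226, 0.198]
ft_force: [0.5, -0.5, -2.1]
grip_width: 0.0253
```

Run:
```python
from h import *
foot()
```

```text
t 22.85 tcp [0.4281 0.0939 0.434 ] grip [0.5214 0.0816 0.2997] z [ 0.5692 -0.0754 -0.8187] F [ 0.5081 -0.4793 -2.118 ] axial -2.06 w 0.0253
foot mm [ 19.5522 -51.6122   9.2492] F mouth axes [-0.7504 -0.4079 -2.0602]
```

>>> step_arm(steps=[[1,0,0.02,0,0,0,0],[1,0,0.02,0,0,0,0],[1,0,0.02,0,0,0,0],[1,0,0.02,0,0,0,0],[1,0,0.02,0,0,0,0],[1,0,0.02,0,0,0,0],[1,0,0.0,0,0,0,0],[1,0,0.0,0,0,0,0],[1,0,0.0,0,0,0,0],[1,0,0.0,0,0,0,0]])

```text
time: 23.85
position: [0.4261, 0.0942, 0.4327]
tool_rot: [-0.628, 0.717, -0.227, 0.199]
ft_force: [4.5, -2.5, -0.1]
grip_width: 0.0251
```

Run:
```python
from h import *
foot(); pic("s10.png",285,140,200,175)
```

```text
t 23.85 tcp [0.4261 0.0942 0.4327] grip [0.5198 0.0818 0.2986] z [ 0.5709 -0.0754 -0.8176] F [ 4.4702 -2.5131 -0.0723] axial -2.79 w 0.0251
foot mm [ 17.8044 -51.5292   9.3403] F mouth axes [ 3.8604 -1.8998 -2.7914]
```

View pics/s10.png

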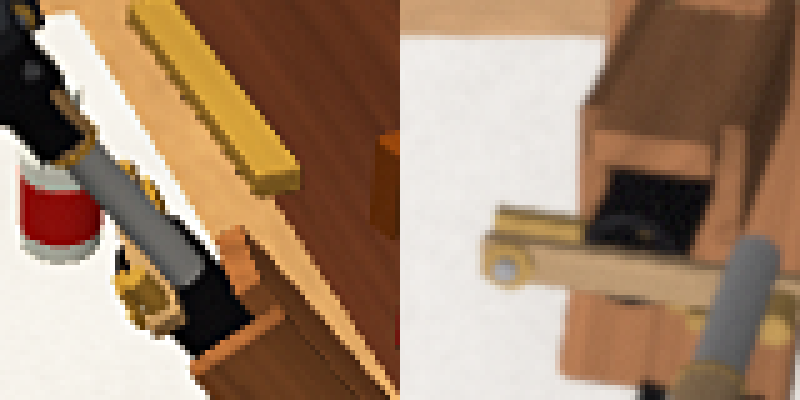

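>>> step_arm(steps=[[1,0,0.02,0,0,0,0],[1,0,0.02,0,0,0,0],[1,0,0.02,0,0,0,0],[1,0,0.02,0,0,0,0],[1,0,0,0,0,0,0],[1,0,0,0,0,0,0],[1,0,0,0,0,0,0],[1,0,0,0,0,0,0],[1,0,0,0,0,0,0],[1,0,0,0,0,0,0]])

```text
time: 24.95
position: [0.4251, 0.0944, 0.432]
tool_rot: [-0.628, 0.717, -0.228, 0.2]
ft_force: [4.0, -2.6, 1.7]
grip_width: 0.0247
```

Run:
```python
from h import *
foot()
```

```text
t 24.95 tcp [0.4251 0.0944 0.432 ] grip [0.519  0.082  0.2982] z [ 0.5728 -0.0754 -0.8162] F [ 4.0207 -2.6211  1.6519] axial -1.13 w 0.0247
foot mm [ 17.1862 -51.4424   9.4058] F mouth axes [ 4.4961 -2.0663 -1.1316]
```

>>> step_arm(steps=[[1,0,-0.1,0,0,0,0],[1,0,-0.2,0,0,0,0],[1,0,-0.3,0,0,0,0],[1,0,0,-0.4,0,0,0],[1,0,0,-0.8,0,0,0],[1,0,0,-0.8,0,0,0],[1,0,0,-0.8,0,0,0],[1,0,0,0,0,0,0],[1,0,0,0,0,0,0],[1,0,0,0,0,0,0]])

```text
time: 25.95
position: [0.3961, 0.0981, 0.4961]
tool_rot: [-0.629, 0.718, -0.226, 0.198]
ft_force: [0.0, 0.1, -2.4]
grip_width: 0.0251
```

Run:
```python
from h import *
foot(); pic("s11.png",275,140,200,175)
pin=np.array([.001,.0454])
for th in(0,.05,.1):
  for r,h in((0,.013),(.108,.035),(.12,.013)):
    X=M+F.T@np.array([pin[0]+r*np.sin(th),pin[1]-r*np.cos(th),h]); print(th,r,"crop side",(proj("side",X)-[275,140])*5+2,"top",(proj("top",X)-[200,175])*5+[402,2])
```

```text
t 25.95 tcp [0.3961 0.0981 0.4961] grip [0.4891 0.0858 0.3616] z [ 0.567  -0.0753 -0.8202] F [ 0.0018  0.1185 -2.3514] axial -1.92 w 0.0251
foot mm [ 28.0304 -51.7224  78.6232] F mouth axes [-1.3601  0.1177 -1.9182]
0 0 crop side [170.2908 181.3539] top [505.9211 263.0949]
0 0.108 crop side [185.9672 278.8467] top [771.3722 331.7128]
0 0.12 crop side [216.7801 322.4437] top [811.1667 305.8771]
0.05 0 crop side [170.2908 181.3539] top [505.9211 263.0949]
0.05 0.108 crop side [195.3442 272.3399] top [771.8619 319.7725]
0.05 0.12 crop side [227.1966 315.2702] top [811.8534 292.7907]
0.1 0 crop side [170.2908 181.3539] top [505.9211 263.0949]
0.1 0.108 crop side [204.6021 265.5094] top [771.6471 307.679 ]
0.1 0.12 crop side [237.4773 307.7298] top [811.7744 279.5295]
```

View pics/s11.png

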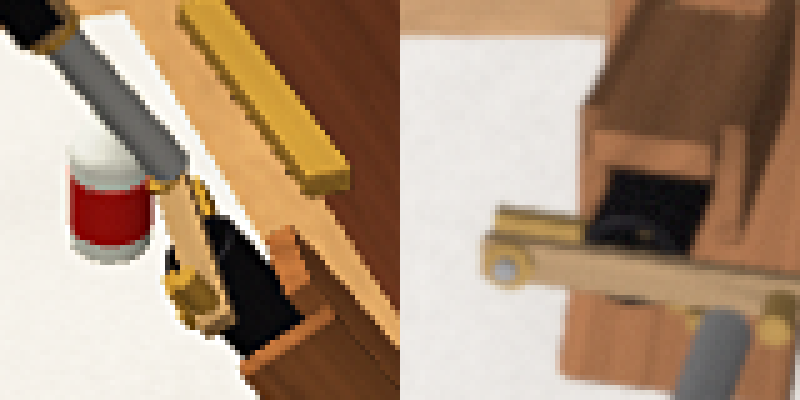

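The side crop shows the knob at (182,280) and the top crop at (777,330). That matches the projection for angle 0 (186,279 and 771,332), so the bar is on its stop. I now return to the pot.

Run:
```python
from h import *
delta(np.array([.40,-.06,.47]),Rt)
print(Rd.T@(np.array([.498,-.2545,.43])-np.array([.40,-.06,.47]))/.025)
```

```text
shift(tool, units of 25mm) [ 6.249  -0.2002  1.4116] in target axes [ 6.2486 -0.202   1.4133] turn units [0.014  0.0014 0.0052]
[ 7.1932 -4.9145  1.6   ]
```

>>> step_arm(steps=[[1,0.9,0,0,0,0,0],[1,0.9,0,0,0,0,0],[1,0.9,0,0.2,0,0,0],[1,0.9,0,0.2,0,0,0],[1,0.9,-0.1,0.3,0,0,0],[1,0.9,-0.1,0.4,0,0,0],[1,0.85,0,0.3,0,0,0],[1,0,0,0,-0.7,0,0],[1,0,0,0,-0.73,0,0],[1,0,0,0,-0.73,0,0]])

```text
time: 27.05
position: [0.4, -0.0607, 0.4706]
tool_rot: [-0.651, 0.744, -0.114, 0.1]
ft_force: [0.8, 0.4, -1.9]
grip_width: 0.0248
```

>>> step_arm(steps=[[1,0,0,0,-0.73,0,0],[1,0,0,0,-0.73,0,0],[1,0,0,0,-0.755,0,0],[1,0,0,0,0,0,0],[1,0.9,-0.61,0,0,0,0],[1,0.9,-0.61,0,0,0,0],[1,0.9,-0.61,0,0,0,0],[1,0.9,-0.61,0,0,0,0],[1,0.9,-0.61,0,0,0,0],[1,0.9,-0.61,0,0,0,0]])

```text
time: 28.05
position: [0.4734, -0.2071, 0.4707]
tool_rot: [-0.659, 0.752, -0.001, 0.001]
ft_force: [1.3, -0.9, -1.3]
grip_width: 0.0254
```

Run:
```python
from h import *
rep(); delta(np.array([.498,-.2545,.43]),Rd)
```

```text
t 28.05 tcp [ 0.4734 -0.2071  0.4707] grip [ 0.4739 -0.2072  0.3067] z [ 0.0031 -0.0007 -1.    ] F [ 1.2743 -0.8675 -1.3061] axial -1.86 w 0.0254
shift(tool, units of 25mm) [ 1.7511 -1.2191  1.6335] in target axes [ 1.7506 -1.2256  1.6292] turn units [-0.0227 -0.0018  0.0055]
```

>>> step_arm(steps=[[1,0.85,-0.61,0,0,0,0],[1,0.85,-0.61,0,0,0,0],[1,0,0,0.5,0,0,0],[1,0,0,0.5,0,0,0],[1,0,0,0.5,0,0,0],[1,0,0,0.5,0,0,0],[1,0,0,0.3,0,0,0],[1,0,0,0.2,0,0,0],[1,0,0,0,0,0,0],[1,0,0,0,0,0,0]])

```text
time: 29.05
position: [0.4977, -0.2519, 0.4092]
tool_rot: [-0.659, 0.752, -0.001, 0.0]
ft_force: [-0.0, 0.2, -1.1]
grip_width: 0.0247
```

Run:
```python
from h import *
o,p,R=rep(); g=p+R[:,2]*.29
print(g, (proj("side",g)-[290,290])*5,(proj("top",g)-[385,230])*5+400)
pic("s12.png",290,290,385,230)
```

```text
t 29.05 tcp [ 0.4977 -0.2519  0.4092] grip [ 0.498  -0.252   0.2452] z [ 0.0014 -0.0007 -1.    ] F [-0.0307  0.1743 -1.0846] axial -0.86 w 0.0247
[ 0.4981 -0.2521  0.1192] [202.1666 168.6433] [616.2129 619.9432]
```

View pics/s12.png

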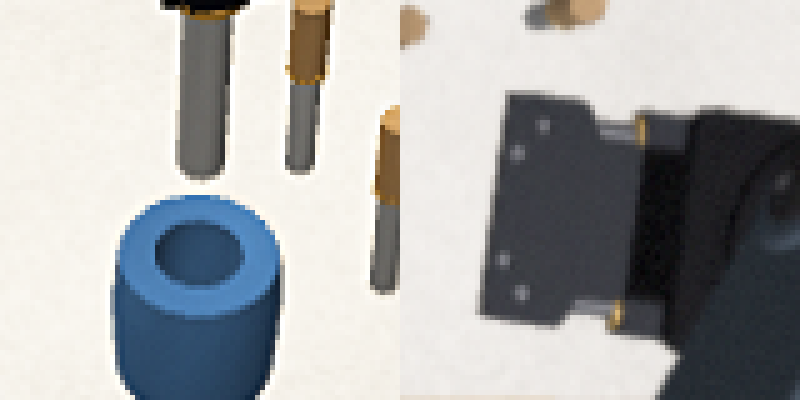

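The side crop has the rod hanging vertical with its foot at (202,168), over the pot bore centred at (200,252). I make a small centring shift and then lower.

>>> step_arm(steps=[[1,0.1,-0.06,0,0,0,0],[1,0,0,0.4,0,0,0],[1,0,0,0.4,0,0,0],[1,0,0,0.4,0,0,0],[1,0,0,0.4,0,0,0],[1,0,0,0.4,0,0,0],[1,0,0,0.4,0,0,0],[1,0,0,0.4,0,0,0],[1,0,0,0.4,0,0,0],[1,0,0,0.4,0,0,0]])

```text
time: 30.15
position: [0.4988, -0.2547, 0.318]
tool_rot: [-0.659, 0.752, -0.0, 0.0]
ft_force: [-0.3, -0.9, -2.0]
grip_width: 0.0252
```

Run:
```python
from h import *
o,p,R=rep(); print(p+R[:,2]*.29)
```

```text
t 30.15 tcp [ 0.4988 -0.2547  0.318 ] grip [ 0.4989 -0.2547  0.154 ] z [ 0.0008 -0.0001 -1.    ] F [-0.256  -0.8798 -1.9857] axial -1.55 w 0.0252
[ 0.499  -0.2547  0.028 ]
```

>>> step_arm(steps=[[1,0,0,0.2,0,0,0],[1,0,0,0.2,0,0,0],[1,0,0,0.15,0,0,0],[1,0,0,0.06,0,0,0],[1,0,0,0.04,0,0,0],[1,0,0,0.03,0,0,0],[1,0,0,0.03,0,0,0],[1,0,0,0.03,0,0,0],[1,0,0,0,0,0,0],[1,0,0,0,0,0,0]])

```text
time: 31.15
position: [0.4988, -0.2546, 0.3004]
tool_rot: [-0.659, 0.752, -0.0, 0.0]
ft_force: [-0.4, -0.8, -1.1]
grip_width: 0.0248
```

Run:
```python
from h import *
o,p,R=rep(); print(p+R[:,2]*.29)
```

```text
t 31.15 tcp [ 0.4988 -0.2546  0.3004] grip [ 0.4989 -0.2546  0.1364] z [ 0.0007 -0.0002 -1.    ] F [-0.4071 -0.7933 -1.0658] axial -0.7 w 0.0248
[ 0.499  -0.2547  0.0104]
```

>>> step_arm(steps=[[1,0,0,0.03,0,0,0],[1,0,0,0.03,0,0,0],[1,0,0,0.03,0,0,0],[1,0,0,0.03,0,0,0],[1,0,0,0,0,0,0],[1,0,0,0,0,0,0],[1,0,0,0,0,0,0],[1,0,0,0,0,0,0],[1,0,0,0,0,0,0],[1,0,0,0,0,0,0]])

```text
time: 32.15
position: [0.4988, -0.2546, 0.2974]
tool_rot: [-0.659, 0.752, -0.0, 0.0]
ft_force: [-0.2, -0.2, -1.9]
grip_width: 0.0255
```

Run:
```python
from h import *
o,p,R=rep(); print(p+R[:,2]*.29)
```

```text
t 32.15 tcp [ 0.4988 -0.2546  0.2974] grip [ 0.4989 -0.2546  0.1334] z [ 0.0007 -0.0001 -1.    ] F [-0.2171 -0.155  -1.9044] axial -1.45 w 0.0255
[ 0.499  -0.2547  0.0074]
```

>>> step_arm(steps=[[1,0,0,0.02,0,0,0],[1,0,0,0.02,0,0,0],[1,0,0,0.02,0,0,0],[1,0,0,0.02,0,0,0],[1,0,0,0,0,0,0],[1,0,0,0,0,0,0],[1,0,0,0,0,0,0],[1,0,0,0,0,0,0],[1,0,0,0,0,0,0],[1,0,0,0,0,0,0]])

```text
time: 33.15
position: [0.4989, -0.2546, 0.2971]
tool_rot: [-0.659, 0.752, -0.001, 0.0]
ft_force: [-2.1, 1.6, 10.0]
grip_width: 0.0254
```

Run:
```python
from h import *
o,p,R=rep(); print(p+R[:,2]*.29)
```

```text
t 33.15 tcp [ 0.4989 -0.2546  0.2971] grip [ 0.4992 -0.2548  0.1331] z [ 0.0017 -0.0008 -1.    ] F [-2.0807  1.5705  9.971 ] axial 9.47 w 0.0254
[ 0.4994 -0.2549  0.0071]
```

It's on the floor. I relieve the press, then open.

>>> step_arm(steps=[[1,0,0,-0.03,0,0,0],[1,0,0,-0.03,0,0,0],[1,0,0,0,0,0,0],[0.2,0,0,0,0,0,0],[0,0,0,0,0,0,0],[-0.5,0,0,0,0,0,0],[-1,0,0,0,0,0,0],[-1,0,0,0,0,0,0],[-1,0,0,0,0,0,0],[-1,0,0,0,0,0,0]])

```text
time: 34.15
position: [0.4988, -0.2546, 0.2968]
tool_rot: [-0.659, 0.752, -0.0, 0.0]
ft_force: [-0.2, -0.6, 0.1]
grip_width: 0.0731
```

Run:
```python
from h import *
rep(); pic("s13.png",290,270,385,230)
```

```text
t 34.15 tcp [ 0.4988 -0.2546  0.2968] grip [ 0.4989 -0.2546  0.1328] z [ 0.0007 -0.0001 -1.    ] F [-0.1827 -0.639   0.0872] axial 0.13 w 0.0731
```

View pics/s13.png

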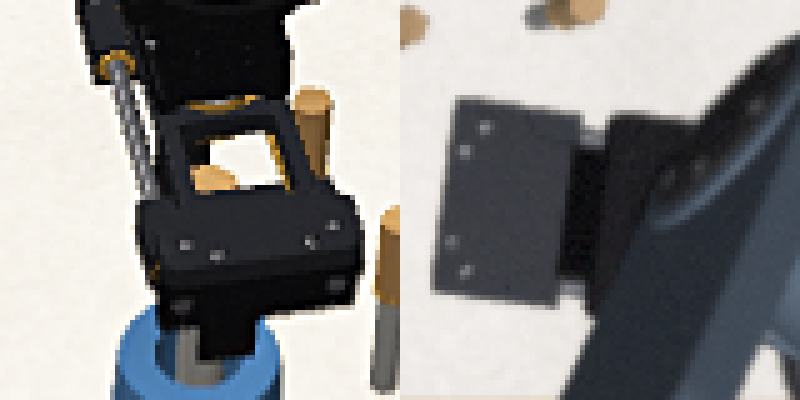

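The jaws are open around the rod and the wrist reads no load. I lift straight up, then check the whole scene.

>>> step_arm(steps=[[-1,0,0,0,0,0,0],[-1,0,0,-0.2,0,0,0],[-1,0,0,-0.5,0,0,0],[-1,0,0,-0.8,0,0,0],[-1,0,0,-0.8,0,0,0],[-1,0,0,-0.8,0,0,0],[-1,0,0,-0.8,0,0,0],[-1,0,0,-0.8,0,0,0],[-1,0,0,-0.8,0,0,0],[-1,0,0,0,0,0,0]])

```text
time: 35.25
position: [0.4993, -0.2549, 0.4383]
tool_rot: [-0.659, 0.752, -0.004, 0.001]
ft_force: [0.8, 0.4, 0.4]
grip_width: 0.0869
```

>>> step_arm(steps=[[-1,0,0.8,0,0,0,0],[-1,0,0.8,0,0,0,0],[-1,0,0.8,0,0,0,0],[-1,0,0.8,0,0,0,0],[-1,0,0,0,0,0,0],[-1,0,0,0,0,0,0],[-1,0,0,0,0,0,0],[-1,0,0,0,0,0,0],[-1,0,0,0,0,0,0],[-1,0,0,0,0,0,0]])

```text
time: 36.25
position: [0.4197, -0.2441, 0.4342]
tool_rot: [-0.659, 0.752, -0.0, 0.0]
ft_force: [-0.2, 0.2, 0.4]
grip_width: 0.0869
```

Run:
```python
from h import *
rep(); s,_=eyes.camera("side");t,_=eyes.camera("top")
cv2.imwrite("pics/s14.png",s[:,:,::-1]);cv2.imwrite("pics/t14.png",t[:,:,::-1])
```

```text
t 36.25 tcp [ 0.4197 -0.2441  0.4342] grip [ 0.4198 -0.2441  0.2702] z [ 0.0007 -0.     -1.    ] F [-0.2467  0.2256  0.3714] axial 0.46 w 0.0869
```

View pics/s14.png

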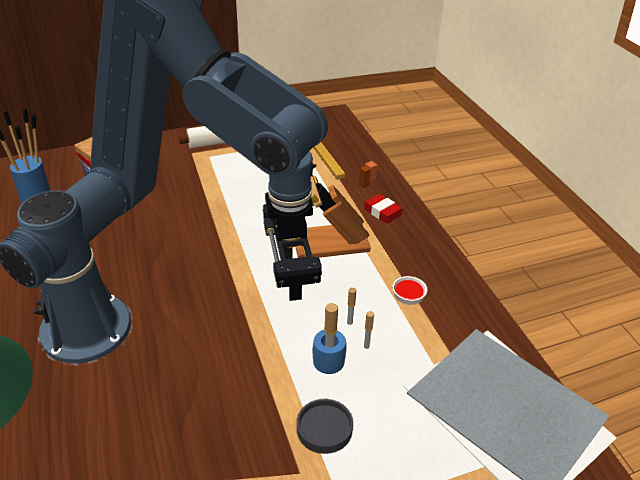

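View pics/t14.png

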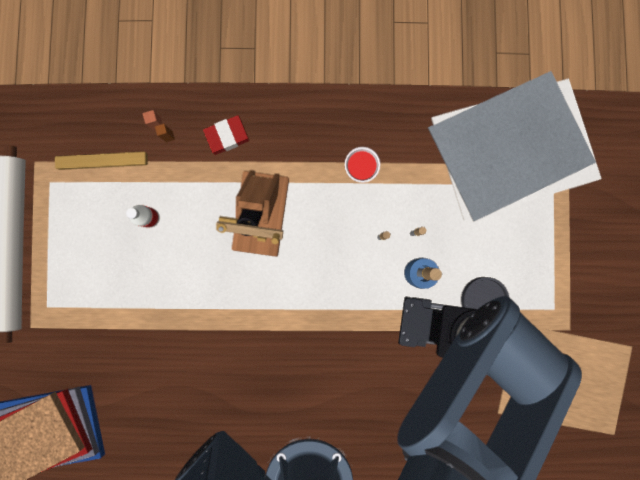

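The rod stands upright in the pot (side 331,325; top 430,273, as at the start). The bar lies across the mouth (top 220–282,230). The stone, dish and bottle haven't moved, and the gripper is clear of everything.

```bash
python3 -c "
from rig import robot
print(robot.hand_in())"
```

```text
the job is handed in; nothing more can be done
None
```

The job is done and handed in at about 36 s of the 64 s allowed; no verdict was reported.

- **Ink sticks:** I took the largest ramrod from the blue pot and pushed both sticks slowly down the tube. They bottomed out about 39 mm below the mouth. The final press read about 18 N on the wrist, or roughly 19 N allowing for the rod's weight. No reading at the end of a move went higher.
- **Keeper bar:** I swung it with the rod's shaft until it met its stop. The force there levelled off at about 4.5 N, so the rise was not sharp, probably because the rod gave a little in the grip. In the pictures the knob was within about 1 to 2 pixels of where it should be for angle 0 in both views.
- **Ramrod:** I set it back in the pot until it touched the floor (about 10 N briefly), relieved the press and released it.

The last pictures show the rod upright in the pot, the bar across the mouth, the stone, dish and bottle where they were, and the gripper clear. The pressed depth comes from the arm's position and the press force; the sticks can't be seen under the bar. No check failed.

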